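# Sweep loose brass fittings into the finds tray

### The arm

A 7-joint arm with a two-finger parallel gripper is mounted at the origin on the work surface. World frame = base frame: x ahead of the robot, y to its left, z up, the work surface at z = 0. Lengths are in m, angles in degrees, forces in N, time in s.
With the tool pointing down it reaches from about 0.425 to 0.875 m from the base axis. Payload 4.7 kg.
Tool frame: the origin (TCP) lies at the very end of the fingers, on their centre line; the grasp point (between the pads) lies arm.grip_point_offset behind it (arm.grip_point_offset is the distance from the TCP to the grasp point, in m); z points along the fingers, y is the line along which they close (so a half turn about z gives the same grasp; the last joint's range is limited). The gripper opens to 85 mm and grips with 20 to 120 N. Pads are 22 mm wide; open, the fingers measure 114 mm over their backs; the gripper's body (76 mm by 85 mm) begins 54 mm behind the grasp point. The pads swing forward as they close: fully open they stand 13 mm farther back than shut.
Start: joints at [69.391, 18.392, -4.016, 83.108, 1.295, 78.541, -3.26], TCP at [0.237, -0.605, 0.231] pointing down, gripper open.
Joint ranges: [-163.93, 163.93], [-17.29, 119.83], [-79.2, 71.16], [3.27, 140.29], [-89.18, 269.18], [5.43, 117.66], [-154.24, 154.24]. Speed limits (degrees/s): [147.25, 147.25, 180, 180, 180, 180, 180].

### API

Orientations are given as a 3x3 rotation matrix whose columns are the frame's x, y, z axes.
In Python, from station import arm gives the robot as it stands. The module is installed in compiled form; this text tells all that it offers.
- The arm moves only by the tool carry_out, never from a script. Its argument "series" is one flat list of numbers, 4 for each row, row after row: the shift along the tool's x, y, z in mm, then the turn about the tool's z in rad. A call has 1 to 10 rows; each row shifts and turns the commanded pose from where the row before left it, along the tool's axes as they then stand; what a row does not reach is not made up. A row lasts 1/10 s, in which the tool goes at most 50 mm and 8.59 degrees, less where a joint would pass 70% of its speed; a pose out of reach is approached as far as the arm can. A call with a gripper value outside its range is refused whole. "jaw" is the opening, from 0 (shut) to 1 (fully open), set as the call begins (left out, the last holds). The fingers move at their own pace and stop on an object; the grip force is fixed at half the most. Time passes only in rows, so rows that do not move let the fingers close. It gives the time, the measured TCP pose, the force, the opening and the grip force at its end, in the units of the state.
- arm.get_state(): the state, without advancing time (a new reading comes with each control period).
- arm.capture(name): name is "scene" or "top" or "wrist"; returns a dict with "color" (400x640x3 uint8, red, green, blue), "fx", "fy", "cx", "cy" (pixels), "extrinsics" (4x4, takes a point from world to camera coordinates). Camera axes: x right, y up, looking along -z (the intrinsics and any distortion apply to the point x, -y, -z); pixel columns grow to the right and rows downward; lengths in m; the calibration is good to about 2 mm. A picture is of the moment at which its call begins. There is no depth.
- arm.job_done(): hands the job in; it is judged then, once.
The state is a dict: "time": time; "qpos": joint angles; "joint_vel": joint speeds; "joint_efforts": joint torques, N m; "tcp_pos": TCP position; "orientation": TCP orientation; "wrist_force": force on the tool from outside, world axes, zero at the start; "torque": the same for the moment, N m; "grip_width": finger opening in m; "gripper_force": force on a finger pad.
Only numpy, scipy, OpenCV 4.12 (cv2) and the standard library are available. Lean on these libraries where they do the work, as an engineer would, in place of code of your own. Each camera call takes 0.05 s, during which the arm holds its last target. There are 200 camera calls.

### The job

Three loose brass fittings from the old chest lie on the white sorting board. With the closed fingers, sweep all three across the board and off its open edge into the green tray, not the blue one. Push them only, do not pick any of them up, and leave the amber vial standing where it is and the torch and brush alone.

Things in the scene. Friction and masses are not known exactly. Their poses are not given: they have to be found in the camera images.
- board: Fixed sorting board, a raised white platform 260 mm (its x) by 240 mm (its y), flat top 50 mm above the table. Origin on the table under its centre. Low wooden lips, 10 mm thick and 12 mm high above the top, run along its two x edges (outer faces at x = +-132 mm); the two y edges (y = +-120 mm) are open and have a tray against them.
- green_tray: Fixed open green tray, the one to fill; 260 mm (x) by 120 mm (y), 30 mm high, walls and floor 4 mm, standing on the table flush against one open y edge of the board, so its rim is 20 mm below the board's top. It is on either the +y or the -y side (its centre 180 mm from the board's centre). Origin on the table under its centre, axes parallel to the board's.
- blue_tray: The same tray in blue, fixed at the opposite open edge; must stay without fittings. Origin on the table under its centre, axes parallel to the board's.
- stud_center (a point): Brass square stud, 22 x 22 mm base, 12 mm high with a smaller square top, 40 g give or take. Origin half-way up at its middle, 6 mm above the surface it lies on; it starts flat on the board, at any yaw.
- hinge_leaf_center (a point): Brass hinge leaf, 30 x 20 mm, 12 mm high along the knuckle and 10 mm elsewhere, 40 g give or take. Origin half-way up at its middle, 6 mm above the surface it lies on; it starts flat on the board, at any yaw.
- cross_mount_center (a point): Brass cross-shaped mount, 28 x 22 mm over its arms, 12 mm thick, 40 g give or take. Origin half-way up at its middle, 6 mm above the surface it lies on; it starts flat on the board, at any yaw.
- vial: Bystander: loose upright amber glass vial with white cap, 26 mm in diameter, 50 mm tall, standing on the board among the fittings. Origin at the centre of its underside. The vial and the three fittings stand in four lanes running along the board's y, at least 42 mm from lane to lane along the board's x, in any order.
- torch: Bystander: yellow and black inspection torch, 170 x 34 x 30 mm, lying on the table beyond the board. Origin at its middle, on the underside.
- brush: Bystander: flat brush with a wooden handle and a grey head, 200 x 42 x 20 mm, lying on the table beyond the board. Origin at its middle, on the underside.
Mind the look-alikes: they are no part of the job. What is shaped like the part that bears stud_center but pink or red is not meant.

How it is judged:
By the outcome, as a careful person would: the job done as asked, in the order asked, and still so for the second after the job is handed in, with the robot touching nothing.
It also fails if it takes over 58 s, if anything falls off the work surface, if the arm or the gripper's body presses on something with over 40 N, if the wrist force passes 120 N, or if a joint passes its speed limit or range.

## Working session

There is one attempt and no reset: what is moved stays moved. The work goes in short steps, Python scripts to look and compute and a tool call to move; the robot and the scene stay as the last step left them, time stands still between calls to the robot, and variables do not carry over. Pictures are saved under pics/ and viewed, at most 12 in all, crops included, and the job is handed in when it is done.

Besides the shell and the picture viewer there is one more tool, called after "Call:" as name(argument=value, ...) on one line, values as JSON. carry_out: Moves the arm, as the interface text tells. Its arguments: {"type":"object","properties":{"series":{"type":"array","items":{"type":"number"}},"jaw":{"type":"number"}},"required":["series"]}

```bash
mkdir -p pics; cat > h.py <<'E'
import numpy as np,cv2
from station import arm
def snap(n,f):
    c=arm.capture(n); cv2.imwrite('pics/'+f+'.png',c['color'][:,:,::-1]); np.savez('pics/'+f,**{k:np.array(v) for k,v in c.items()}); return c
def ray(f,u,v,z):
    c=np.load('pics/'+f+'.npz'); E=c['extrinsics']; R=E[:3,:3]; o=-R.T@E[:3,3]
    d=R.T@np.array([(u-c['cx'])/c['fx'],-(v-c['cy'])/c['fy'],-1]); return o+d*(z-o[2])/d[2]
E
python3 - <<'E'
from h import *
c=snap('top','top1'); print({k:v for k,v in c.items() if k!='color'}); s=arm.get_state(); print(s,arm.grip_point_offset)
E
```

```text
{'fx': 450.48979730024723, 'fy': 450.48979730024723, 'cx': 330.5855032299076, 'cy': 199.82688377950586, 'extrinsics': array([[-0.17668346, -0.98424081, -0.00727966,  0.11066394],
       [ 0.96090084, -0.17408621,  0.21532201, -0.62012341],
       [-0.21319599,  0.0310488 ,  0.97651597, -0.76169408],
       [ 0.        ,  0.        ,  0.        ,  1.        ]])}
{'time': 0.05, 'qpos': array([69.38981918, 18.43887616, -4.0155933 , 83.17478312,  1.29581896,
       78.54101511, -3.25935089]), 'joint_vel': array([ 0.0447097 , -0.00223028,  0.06027173, -0.05289407, -0.0448694 ,
        0.05050621, -0.05979931]), 'joint_efforts': array([ 9.66358893e-04, -4.95302296e+01, -3.83612132e-01, -3.15518296e+01,
        1.31631538e-02,  7.72231200e-03,  2.86054990e-05]), 'tcp_pos': array([ 0.23711319, -0.60463066,  0.23022664]), 'orientation': array([[ 9.30923254e-01,  3.65213978e-01, -8.03709199e-04],
       [ 3.65214844e-01, -9.30921643e-01,  1.73547923e-03],
       [-1.14369016e-04, -1.90912450e-03, -9.99998171e-01]]), 'wrist_force': array([ 0.26057161, -0.39275492,  0.80441001]), 'torque': array([-0.01282966, -0.02203403, -0.06036915]), 'gripper_force': 0.0, 'grip_width': 0.08576216347970952} 0.0187
```

View pics/top1.png

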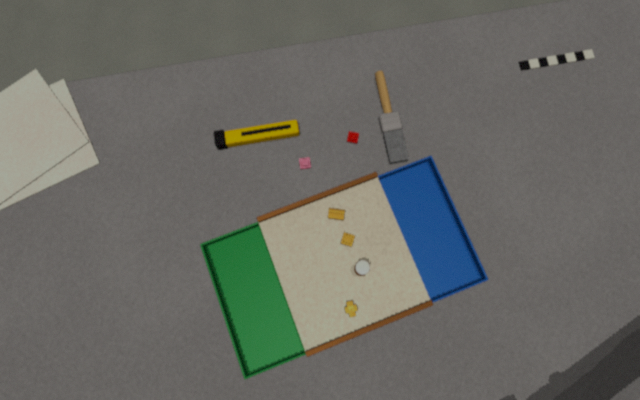

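The board is at the centre, with the green tray to its left (+y world) and the blue tray to its right. From top to bottom: hinge (337,214), stud (347,240), vial (362,267) and cross (351,309). The torch and brush lie beyond the far lip. I'll enlarge it.

```bash
python3 - <<'E'
from h import *
i=cv2.imread('pics/top1.png'); cv2.imwrite('pics/crop1.png',cv2.resize(i[165:365,240:440],None,fx=3,fy=3,interpolation=cv2.INTER_CUBIC))
E
```

```text
(no output)
```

View pics/crop1.png

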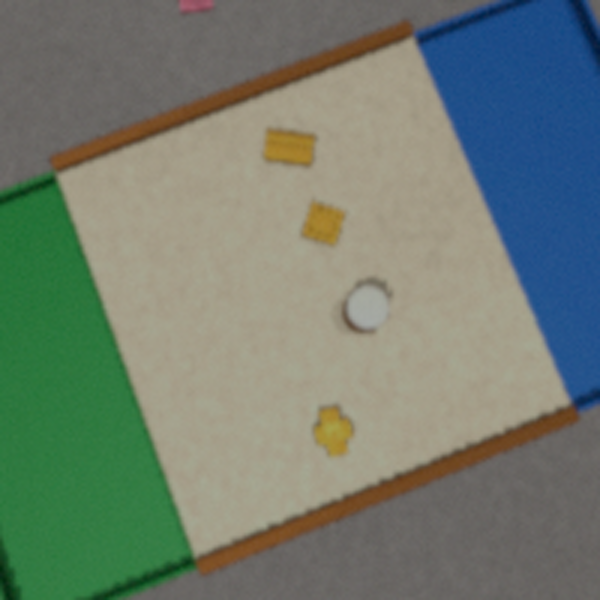

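The crop shows, at 3x with offset (240,165): hinge (290,147), stud (324,224), vial cap (367,307), cross (333,431). The board surface corners are (60,172), (415,40), (570,405) and (197,560).

```bash
python3 - <<'E'
from h import *
P=lambda u,v,z: ray('top1',240+u/3-.33,165+v/3-.33,z)
C=np.array([P(60,172,.05),P(415,40,.05),P(570,405,.05),P(197,560,.05)])
print(C.round(4)); b=C.mean(0); print(b)
d=(C[0]-C[1])+(C[3]-C[2]); d=d[:2]/np.linalg.norm(d[:2]); x=np.array([d[1],-d[0]]) # d: toward green; 
x2=(C[0]+C[1]-C[2]-C[3])[:2];x2/=np.linalg.norm(x2)
print('green dir',d,np.degrees(np.arctan2(d[1],d[0])),'lateral',x,x2)
for n,u,v,z in [('hinge',290,147,.061),('stud',324,224,.061),('vialcap',367,307,.1),('cross',333,431,.062)]:
    p=P(u,v,z); r=p[:2]-b[:2]; print(n,p.round(4),'lat',r@x,'toward green',r@d)
s=arm.get_state();R=s['orientation'];print('tool x in world ang',np.degrees(np.arctan2(R[1,0],R[0,0])))
E
```

```text
[[ 0.6157  0.1359  0.05  ]
 [ 0.6596 -0.0979  0.05  ]
 [ 0.4219 -0.1441  0.05  ]
 [ 0.374   0.0899  0.05  ]]
[ 0.51779536 -0.00405741  0.05      ]
green dir [-0.19238266  0.98131998] 101.09186630579619 lateral [0.98131998 0.19238266] [0.98205053 0.188618  ]
hinge [ 0.6038 -0.0072  0.061 ] lat 0.08380388504421964 toward green -0.01961763605136097
stud [ 0.5533 -0.019   0.061 ] lat 0.032015879247029 toward green -0.02147275819703271
vialcap [ 0.4974 -0.0322  0.1   ] lat -0.02539345704568685 toward green -0.023740342139652513
cross [ 0.4323 -0.0016  0.062 ] lat -0.08341315433229075 toward green 0.018893156011869507
tool x in world ang 21.42080531034633
```

Call:
carry_out(series=[0,0,0,-0.139,0,0,0,-0.139,0,0,0,-0.139,0,0,0,-0.139,0,0,0,-0.139,0,0,0,-0.139,0,0,0,-0.139,0,0,0,-0.139,0,0,0,-0.139,0,0,0,-0.139], jaw=0)

```text
time: 1.05
tcp_pos: [0.2371, -0.6048, 0.2304]
orientation: [[-0.197, 0.98, -0.001], [0.98, 0.197, 0.001], [0.001, -0.0, -1.0]]
wrist_force: [0.6, -0.1, -0.3]
grip_width: 0.0001
gripper_force: 0.0
```

```bash
cat > w.py <<'E'
from h import *
B=np.array([.5178,-.0041]);a=np.radians(101.1);D=np.array([np.cos(a),np.sin(a)]);X=np.array([D[1],-D[0]])
def where():
    s=arm.get_state();p=s['tcp_pos'];R=s['orientation'];r=p[:2]-B
    print('t',s['time'],'toward green %.1f lat %.1f z %.1f'%(r@D*1e3,r@X*1e3,p[2]*1e3),'toolx ang',np.degrees(np.arctan2(R[1,0],R[0,0])),'q',s['qpos'].round(1),'grip',s['grip_width'],'F',s['wrist_force'].round(1))
where()
E
python3 w.py
```

```text
t 1.05 toward green -535.4 lat -391.1 z 230.4 toolx ang 101.38596634358986 q [ 77.5  19.1 -14.5  82.8   4.8  78.8  74.3] grip 6.835419874759032e-05 F [ 0.6 -0.1 -0.3]
```

Call:
carry_out(series=[33,33,0,0,33,33,0,0,33,33,0,0,33,33,0,0,33,33,0,0,33,33,0,0,33,33,0,0,33,33,0,0,33,33,0,0,33,33,0,0])

```text
time: 2.05
tcp_pos: [0.4983, -0.2162, 0.2309]
orientation: [[-0.192, 0.981, -0.001], [0.981, 0.192, -0.0], [-0.0, -0.001, -1.0]]
wrist_force: [0.4, -0.5, -0.1]
grip_width: -0.0
gripper_force: 0.0
```

```bash
python3 w.py
```

```text
t 2.05 toward green -204.4 lat -60.0 z 230.9 toolx ang 101.04585719763107 q [ 51.2   7.5 -33.1  97.5   4.2  76.3  28.4] grip -2.3358514229842206e-05 F [ 0.4 -0.5 -0.1]
```

Call:
carry_out(series=[28,29,0,0,28,29,0,0,28,29,0,0,28,29,0,0,28,28,0,0,0,0,30,0,0,0,30,0,0,0,30,0,0,0,30,0,0,0,20,0])

```text
time: 3.05
tcp_pos: [0.6106, -0.053, 0.0882]
orientation: [[-0.192, 0.981, -0.004], [0.981, 0.192, 0.0], [0.001, -0.004, -1.0]]
wrist_force: [-0.4, 0.6, 1.0]
grip_width: 0.0004
gripper_force: 0.0
```

```bash
python3 w.py; python3 - <<'E'
from h import *
a=snap('top','top2')['color']; b=snap('scene','sc2')['color']; c=snap('wrist','wr2')['color']
f=lambda i:cv2.resize(i,(400,250),interpolation=cv2.INTER_AREA)
z=cv2.resize(a[165:365,200:440],(400,333))
import numpy as np
p=np.zeros((583,800,3),np.uint8); p[:333,:400]=z; p[:250,400:]=f(b); p[333:,:400]=f(c)
cv2.imwrite('pics/m2.png',p[:,:,::-1])
E
```

```text
t 3.05 toward green -65.8 lat 81.7 z 88.2 toolx ang 101.06283405519945 q [ 32.6  24.7 -37.3  96.7  16.3  64.4   1.6] grip 0.0004185619373430744 F [-0.4  0.6  1. ]
```

View pics/m2.png

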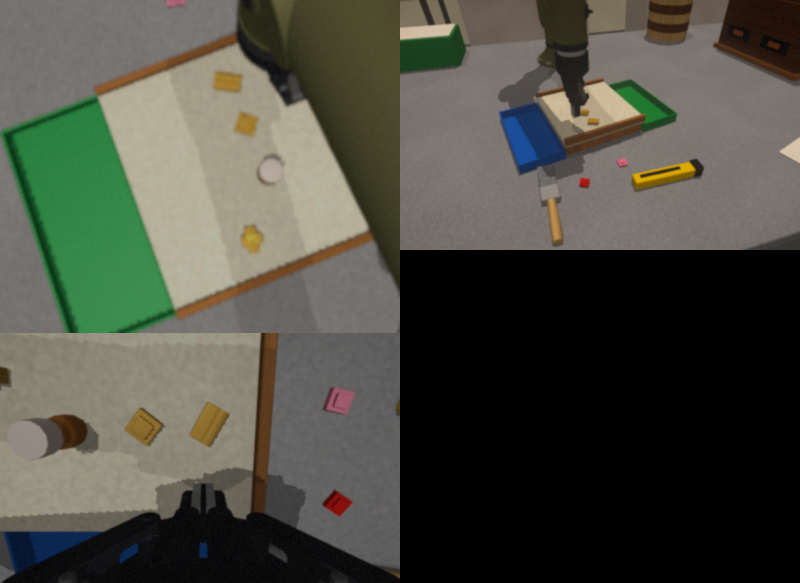

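The wrist view shows the fingers right behind the hinge: fingertip at column 204, hinge at 209. The torch and brush are clear. Lower and push.

Call:
carry_out(series=[0,2,11,0,0,0,11,0,0,0,10,0,0,0,0,0,15,0,0,0,15,0,0,0,15,0,0,0,15,0,0,0,15,0,0,0,0,0,0,0])

```text
time: 4.2
tcp_pos: [0.5994, 0.0251, 0.0597]
orientation: [[-0.197, 0.98, 0.0], [0.98, 0.197, 0.001], [0.001, 0.001, -1.0]]
wrist_force: [-0.7, -0.0, 0.3]
grip_width: -0.0001
gripper_force: 0.0
```

```bash
python3 w.py; python3 - <<'E'
from h import *
snap('wrist','wr3')
E
```

```text
t 4.2 toward green 13.0 lat 85.7 z 59.7 toolx ang 101.33775581564815 q [ 26.5  25.2 -38.4 100.1  17.6  60.8  -6.6] grip -8.84372233282261e-05 F [-0.7 -0.   0.3]
```

View pics/wr3.png

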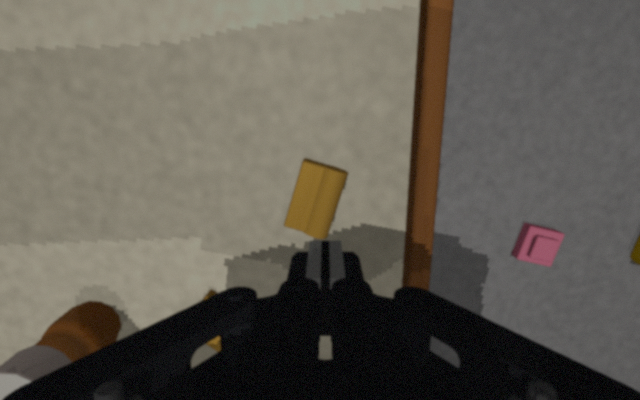

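The hinge (316,198) moves ahead of the fingers (325,250) and has turned along the push direction. The tip is a little high (59.7 mm), so I'll back off, lower, shift 3 mm towards -lat and continue.

Call:
carry_out(series=[-6,-3,0,0,0,0,5,0,0,0,0,0,12,0,0,0,12,0,0,0,12,0,0,0,12,0,0,0,12,0,0,0,0,0,0,0])

```text
time: 5.15
tcp_pos: [0.586, 0.0768, 0.0545]
orientation: [[-0.196, 0.981, -0.0], [0.981, 0.196, 0.001], [0.001, 0.0, -1.0]]
wrist_force: [-0.7, 1.1, -0.1]
grip_width: 0.0005
gripper_force: 0.0
```

```bash
python3 w.py; python3 - <<'E'
from h import *
snap('wrist','wr4')
E
```

```text
t 5.15 toward green 66.3 lat 82.5 z 54.5 toolx ang 101.2937122594423 q [ 22.5  24.8 -39.4 101.6  17.9  59.9 -12. ] grip 0.0004980590594062558 F [-0.7  1.1 -0.1]
```

View pics/wr4.png

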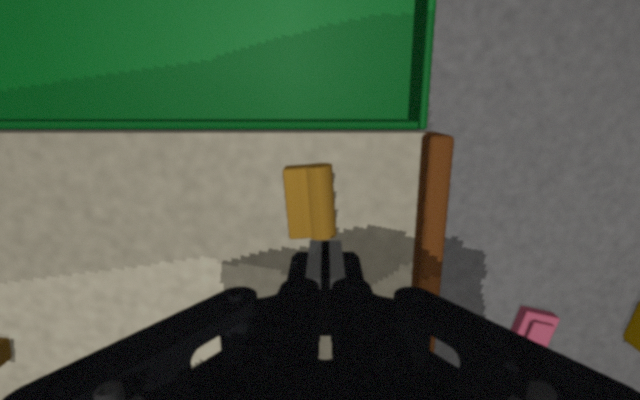

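The hinge (310,203) is about 35 mm from the green edge (row 130). I'll shift a little towards -lat and push it off.

Call:
carry_out(series=[-5,-5,0,0,10,0,0,0,10,0,0,0,10,0,0,0,10,0,0,0,10,0,0,0,10,0,0,0,6,0,0,0,0,0,0,0,0,0,-20,0])

```text
time: 6.2
tcp_pos: [0.568, 0.1316, 0.0719]
orientation: [[-0.192, 0.981, -0.005], [0.981, 0.192, -0.001], [-0.0, -0.005, -1.0]]
wrist_force: [-1.1, -0.6, -0.2]
grip_width: -0.0002
gripper_force: 0.0
```

```bash
python3 w.py
```

```text
t 6.2 toward green 123.5 lat 75.3 z 71.9 toolx ang 101.07286590466553 q [ 18.5  23.2 -41.  101.7  17.   61.8 -17.4] grip -0.00022017811126199917 F [-1.1 -0.6 -0.2]
```

Call:
carry_out(series=[0,0,-20,0,-38,0,0,0,-38,0,0,0,-38,0,0,0,-38,0,0,0,-38,-15,0,0,0,-28,0,0,0,0,15,0,0,0,0,0])

```text
time: 7.1
tcp_pos: [0.5627, -0.0629, 0.0775]
orientation: [[-0.191, 0.982, -0.003], [0.982, 0.191, 0.0], [0.001, -0.003, -1.0]]
wrist_force: [0.3, 0.6, -0.3]
grip_width: -0.0
gripper_force: 0.0
```

```bash
python3 w.py; python3 - <<'E'
from h import *
a=snap('top','top5')['color']; c=snap('wrist','wr5')['color']
p=np.zeros((583,800,3),np.uint8); p[:333,:400]=cv2.resize(a[165:365,200:440],(400,333)); p[250:,400:]=cv2.resize(c[:,100:580],(400,333))
cv2.imwrite('pics/m5.png',p[:,:,::-1])
E
```

```text
t 7.1 toward green -66.4 lat 32.8 z 77.5 toolx ang 100.99517899197961 q [ 36.1  19.8 -37.8 104.   13.7  61.    4.1] grip -2.9086443290999156e-05 F [ 0.3  0.6 -0.3]
```

View pics/m5.png

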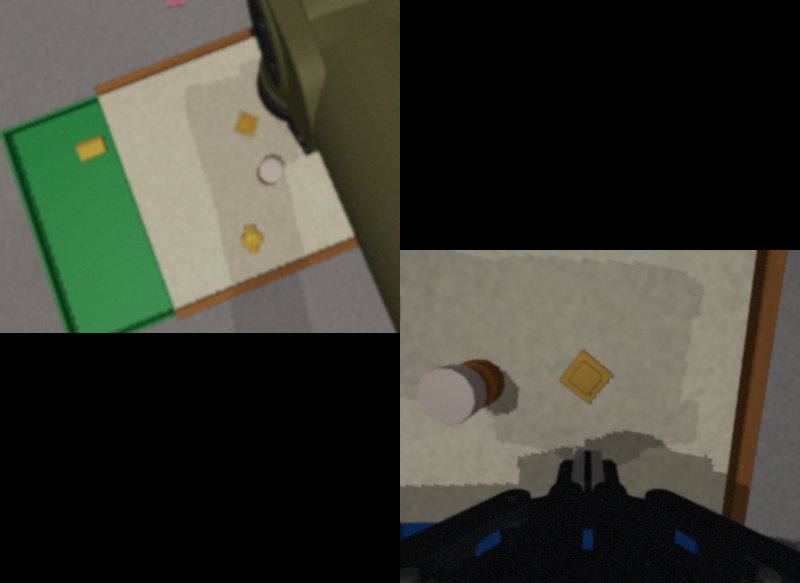

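The hinge is in the green tray. The stud (586,377) sits straight ahead of the fingers (588,460), and the vial is standing off to the left.

Call:
carry_out(series=[0,0,8,0,0,0,8,0,0,0,8,0,0,0,0,0,13,0,0,0,13,0,0,0,13,0,0,0,13,0,0,0,13,0,0,0,0,0,0,0])

```text
time: 8.2
tcp_pos: [0.5514, 0.0046, 0.0556]
orientation: [[-0.196, 0.981, 0.0], [0.981, 0.196, 0.001], [0.001, 0.0, -1.0]]
wrist_force: [0.6, -0.2, 0.8]
grip_width: 0.0001
gripper_force: 0.0
```

```bash
python3 w.py; python3 - <<'E'
from h import *
snap('wrist','wr6')
E
```

```text
t 8.2 toward green 2.1 lat 34.7 z 55.6 toolx ang 101.284790899244 q [ 30.8  19.9 -39.3 107.2  14.7  58.   -3.3] grip 8.870639169840577e-05 F [ 0.6 -0.2  0.8]
```

View pics/wr6.png

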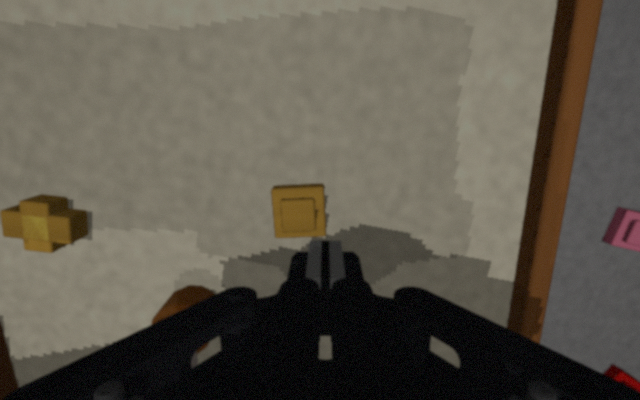

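The stud (299,211) has squared up but sits about 11 mm left of the fingers (325). I'll shift 9 mm towards -lat, then push to near the edge.

Call:
carry_out(series=[-2,-5,0,0,0,-4,1,0,12,0,0,0,12,0,0,0,12,0,0,0,12,0,0,0,12,0,0,0,0,0,0,0])

```text
time: 9.05
tcp_pos: [0.5314, 0.0596, 0.0545]
orientation: [[-0.196, 0.981, 0.0], [0.981, 0.196, 0.001], [0.001, 0.0, -1.0]]
wrist_force: [-0.5, 0.3, 0.4]
grip_width: -0.0001
gripper_force: 0.0
```

```bash
python3 w.py; python3 - <<'E'
from h import *
snap('wrist','wr7')
E
```

```text
t 9.05 toward green 59.9 lat 25.6 z 54.5 toolx ang 101.28155098226519 q [ 27.1  18.4 -41.1 109.4  14.2  57.3  -9.1] grip -9.826689116888447e-05 F [-0.5  0.3  0.4]
```

View pics/wr7.png

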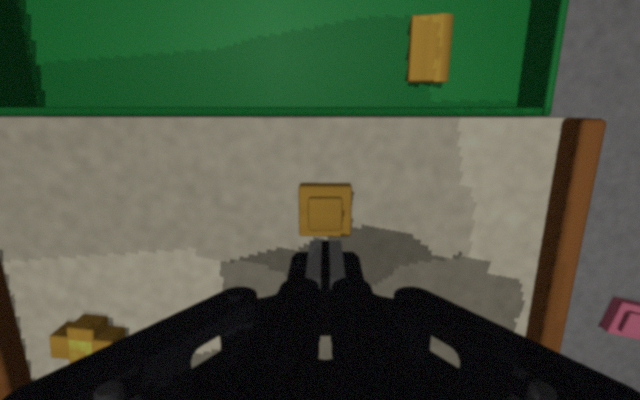

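The stud (325,210) is centred and square. Push it off.

Call:
carry_out(series=[10,0,0,0,10,0,0,0,10,0,0,0,10,0,0,0,10,0,0,0,10,0,0,0,2,0,0,0,0,0,0,0,0,0,-30,0,0,0,-30,0])

```text
time: 10.1
tcp_pos: [0.5192, 0.1167, 0.1141]
orientation: [[-0.191, 0.982, -0.003], [0.982, 0.191, -0.0], [0.0, -0.003, -1.0]]
wrist_force: [0.3, 0.8, -0.4]
grip_width: 0.0001
gripper_force: 0.0
```

```bash
python3 w.py
```

```text
t 10.1 toward green 118.3 lat 24.6 z 114.1 toolx ang 101.02031355539931 q [ 24.1  14.  -44.1 106.6  10.7  63.8 -13. ] grip 8.446940865387393e-05 F [ 0.3  0.8 -0.4]
```

Call:
carry_out(series=[-20,-27,0,0,-30,-27,0,0,-30,-27,0,0,-30,-27,0,0,-30,0,0,0,0,0,17,0,0,0,17,0,0,0,0,0])

```text
time: 10.9
tcp_pos: [0.439, -0.0412, 0.0786]
orientation: [[-0.19, 0.982, -0.004], [0.982, 0.19, 0.001], [0.002, -0.004, -1.0]]
wrist_force: [-0.4, 0.2, 0.4]
grip_width: 0.0002
gripper_force: 0.0
```

```bash
python3 w.py; python3 - <<'E'
from h import *
a=snap('top','top8')['color']; c=snap('wrist','wr8')['color']
p=np.zeros((583,800,3),np.uint8); p[:333,:400]=cv2.resize(a[165:365,200:440],(400,333)); p[250:,400:]=cv2.resize(c[:,100:580],(400,333))
cv2.imwrite('pics/m8.png',p[:,:,::-1])
E
```

```text
t 10.9 toward green -21.3 lat -84.5 z 78.6 toolx ang 100.97659178616065 q [ 39.8   3.1 -38.2 120.4   2.2  57.4  11.3] grip 0.00016388448808385235 F [-0.4  0.2  0.4]
```

View pics/m8.png

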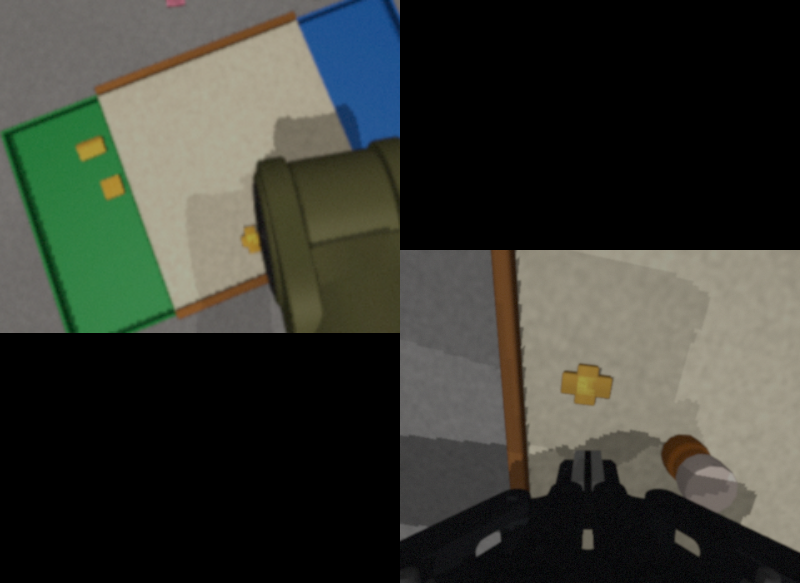

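Two fittings are in the green tray. The cross (587,385) is straight ahead of the fingers (588), and the vial is still standing to the right. Lower and push.

Call:
carry_out(series=[6,0,8,0,0,0,8,0,0,0,8,0,0,0,0,0,12,0,0,0,12,0,0,0,12,0,0,0,12,0,0,0,12,0,0,0,0,0,0,0])

```text
time: 12.0
tcp_pos: [0.4279, 0.0262, 0.0564]
orientation: [[-0.195, 0.981, 0.0], [0.981, 0.195, 0.0], [0.0, 0.0, -1.0]]
wrist_force: [0.1, -0.8, 0.3]
grip_width: 0.0004
gripper_force: 0.0
```

```bash
python3 w.py; python3 - <<'E'
from h import *
snap('wrist','wr9')
E
```

```text
t 12.0 toward green 47.1 lat -82.4 z 56.4 toolx ang 101.24465933246023 q [ 34.7   3.6 -42.3 123.1   3.   54.3   2.1] grip 0.0003688483285389076 F [ 0.1 -0.8  0.3]
```

View pics/wr9.png

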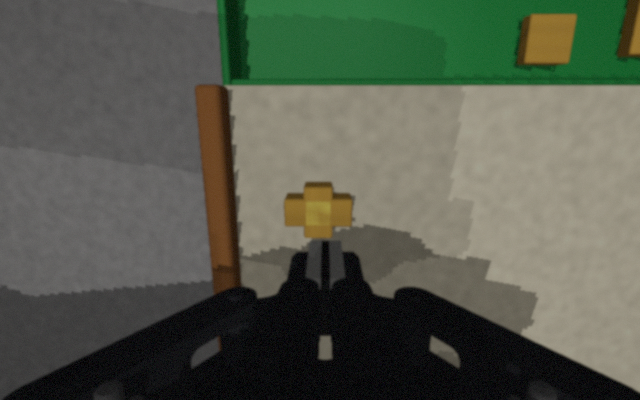

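The cross (318,210) is nearly centred. Push it off the edge.

Call:
carry_out(series=[0,-2,1,0,12,0,0,0,12,0,0,0,12,0,0,0,12,0,0,0,10,0,0,0,10,0,0,0,5,0,0,0,0,0,0,0,0,0,-30,0])

```text
time: 13.05
tcp_pos: [0.4091, 0.0948, 0.0827]
orientation: [[-0.192, 0.981, -0.008], [0.981, 0.192, 0.0], [0.002, -0.008, -1.0]]
wrist_force: [0.8, 0.6, 0.2]
grip_width: 0.0
gripper_force: 0.0
```

Call:
carry_out(series=[0,0,-30,0,0,0,-30,0,0,0,-30,0,0,0,-30,0,0,0,0,0,0,0,0,0])

```text
time: 13.65
tcp_pos: [0.4126, 0.0949, 0.2056]
orientation: [[-0.191, 0.982, 0.001], [0.982, 0.191, -0.001], [-0.001, 0.001, -1.0]]
wrist_force: [-0.5, 0.4, -0.7]
grip_width: 0.0003
gripper_force: 0.0
```

```bash
python3 w.py; python3 - <<'E'
from h import *
a=snap('top','top9')['color']; c=snap('wrist','wr10')['color']
p=np.zeros((583,800,3),np.uint8); p[:333,:400]=cv2.resize(a[165:365,200:440],(400,333)); p[333:,:400]=cv2.resize(c,(400,250)); p[:250,400:]=cv2.resize(snap('scene','sc9')['color'][100:300,140:460],(400,250))
cv2.imwrite('pics/m9.png',p[:,:,::-1])
E
```

```text
t 13.65 toward green 117.5 lat -84.2 z 205.6 toolx ang 101.00664438160894 q [ 32.1  -9.8 -43.5 113.8  -7.   73.4   2. ] grip 0.0002926566168728181 F [-0.5  0.4 -0.7]
```

View pics/m9.png

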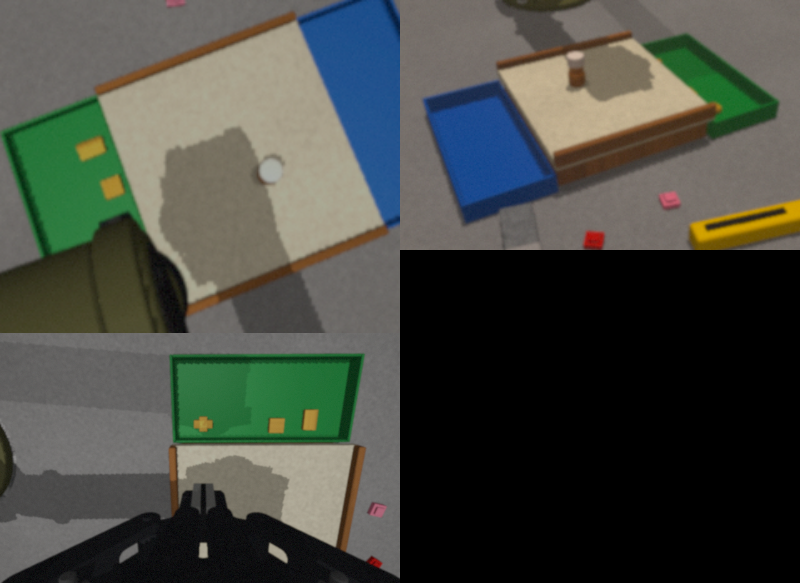

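The wrist view shows all three fittings in the green tray: cross (203,424), stud (277,425) and hinge (310,419). The blue tray is empty and the vial is standing where it was.

```bash
python3 -c "
from station import arm
print(arm.job_done())"
```

```text
the job is handed in; nothing more can be done
None
```

All three brass fittings were swept into the green tray in about 14 s. In the last pictures the blue tray was empty and the vial stood in place. The torch and brush were never approached, and the job is handed in.

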